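# Slide the receiving pan home under the sample splitter

### The arm

A 6-joint arm with a two-finger parallel gripper is mounted at the origin on a cart in front of the work surface, level with it; the furniture and walls round the work are solid. World frame = base frame: x ahead of the robot, y to its left, z up, the work surface at z = 0. Lengths are in m, angles in degrees, forces in N, time in s.
With the tool pointing down it reaches from about 0.4 to 0.825 m from the base axis. Payload 7 kg.
Tool frame: the origin (TCP) lies between the finger pads; the fingertips stand 22 mm ahead of it and the grasp point (between the pads) lies 3 mm ahead of it; z points along the fingers, y is the line along which they close (so a half turn about z gives the same grasp; the last joint's range is limited). The gripper opens to 88 mm and grips with 3 to 60 N. Pads are 19 mm wide; open, the fingers measure 130 mm over their backs; the gripper's body (78 mm by 193 mm) begins 47 mm behind the grasp point.
Start: joints at [-51.045, 20.546, 0.682, 0, -70.136, -16.507], TCP at [0.258, -0.624, 0.249] pointing down, gripper open.
Joint ranges: [-176.03, 176.03], [-82.01, 121.73], [-58.28, 71.71], [-173.87, 95.51], [-174.79, -0.11], [-173.66, 173.66]. Speed limits (degrees/s): [136.94, 136.94, 172.46, 180, 180, 180].

### API

Orientations are given as [roll, pitch, yaw] about the fixed x, y, z axes, in that order (R = Rz(yaw) Ry(pitch) Rx(roll)).
In Python, from plant import ctrl gives the robot as it stands.
- The arm moves only by the tool apply_moves, never from a script. Its argument "targets" is a list of rows, each an object with "travel": the shift along the tool's x, y, z in mm, a list of three; "roll": the turn about the tool's z in degrees; "jaw": the finger opening in mm, from 0 to 87.6. In form: [{"travel": [tx, ty, tz], "roll": roll, "jaw": jaw}, ...]. A call has 1 to 10 rows; each row shifts and turns the commanded pose from where the row before left it, along the tool's axes as they then stand; what a row does not reach is not made up. A row lasts 1/10 s, in which the tool goes at most 50 mm and 8.59 degrees, less where a joint would pass 70% of its speed; a pose out of reach is approached as far as the arm can. A call with a gripper value outside its range is refused whole. The fingers move at their own pace and stop on an object; the grip force is fixed at half the most. Time passes only in rows, so rows that do not move let the fingers close. It gives the time, the measured TCP pose, the force, the opening and the grip force at its end, in the units of the state.
- ctrl.get_obs(): the state, without advancing time (a new reading comes with each control period).
- ctrl.snapshot(name): name is "scene" or "top" or "wrist"; returns the picture (420x560x3 uint8, red, green, blue); there is no depth.
- ctrl.calibration(name): a dict with "K" (3x3 intrinsics, pixels), "extrinsics" (4x4, takes a point from camera to world coordinates); the wrist camera has in their place "hand_eye" (4x4, takes a point from camera to tool coordinates, whose origin is the TCP and whose axes are the flange's). Camera axes: x right, y down, z forward; pixel columns grow to the right and rows downward; lengths in m; the calibration is good to about 2 mm. The wrist camera is an equidistant fisheye: a pixel r from the principal point sees the ray r / f radians off the axis. A picture is of the moment at which its call begins: read the wrist's pose just before it. calibration takes no time and is no camera call.
- ctrl.close_job(): hands the job in; it is judged then, once.
The state is a dict: "clock": time; "joint_pos": joint angles; "qvel": joint speeds; "tau": joint torques, N m; "tool_pos": TCP position; "orientation": TCP orientation; "force": force on the tool from outside, world axes, zero at the start; "moment": the same for the moment, N m; "opening": finger opening in m; "gripper_force": force on a finger pad.
Only numpy, scipy, OpenCV 4.12 (cv2) and the standard library are available. Lean on these libraries where they do the work, as an engineer would, in place of code of your own. Each camera call takes 0.05 s, during which the arm holds its last target. There are 200 camera calls.

### The job

Get the riffle splitter ready for the next seed sample: slide the loose empty pan along the desk into the empty bay under its chutes until it is fully home against the middle web, with both sprung catches standing out behind it. Keep the pan flat on the desk, do not shove the splitter out of its place, and leave the jars and the measuring cylinder where they stand.

Things in the scene. Friction and masses are not known exactly. Their poses are not given: they have to be found in the camera images.
- splitter: Freestanding sheet-metal riffle splitter, 215 x 169 mm, 192 high, 4 kg, loose: slides on the desk from about 19 N. Hopper on top, row of chutes, two pan bays below. Origin: centre of its underside; z up; x points from the empty bay to the bay that already holds a pan; y along the chutes. The empty bay opens to -x; hopper rim reaches x = -77 mm at 190 mm height, chutes x = -62 mm at 55 mm height.
- bay_mouth (a point): Centre of the empty bay's mouth on the desk, at splitter x = -107, y = 0 mm, where the 20 degree lead-in flares begin, 139 mm apart. They narrow to cheeks 123 mm apart and 50 mm high, from x = -85 mm inwards. Axes as the splitter's.
- bay_stop (a point): Foot of the stop: the face of the middle web, at splitter x = -3, y = 0 mm. With the pan home against it the pan's origin is at splitter x = -41 mm and its outer wall at x = -79 mm, close under the overhanging hopper: only a tool leaning away from the splitter by 20 degrees or more can push it that far. A leaning tool drags the wall down: let its stroke rise a few mm.
- pan: The loose empty pan, bare steel, 76 (x) x 118 (y) x 40 mm high, corners rounded to 16 mm, 0.2 to 0.42 kg. Origin: centre of its underside; z up; same both ways round. Goes in long side across the bay, 2.5 mm clear of each cheek. Too wide to grip; slides at 1 to 3 N and stays square under two fingers set apart on a long wall. The analyser beside it is 62 mm high beyond world x = 0.537, y > 0.10 m.
- catch_near (a joint): Travel (m) of the sprung catch in the cheek at -y of the splitter. 0: standing out; 0.0095: pressed right in. Upright round nose, 16 mm across, 14 to 30 mm above the desk, centre at splitter x = -73 mm; it stands 5 mm out of the cheek. Passing the two takes 4 to 8 N besides the pan's friction, when the pan's origin is near x = -104 mm; once the pan is home they stand out behind its outer corners.
- catch_far (a joint): The same for the catch in the other cheek, at +y of the splitter.
- sample_jar_tall: Bystander: screw-cap seed jar, 42 mm across, 80 mm high, standing. Origin: centre of its underside.
- sample_jar_low: Bystander: screw-cap seed jar, 48 mm across, 67 mm high, standing. Origin: centre of its underside.
- measuring_cyl: Bystander: slim measuring cylinder, 38 mm across the foot, 131 mm high, standing. Origin: centre of its underside.

How it is judged (in metres and radians):
At the end, for the whole second after the job is handed in: The pan lies flat in the splitter's empty bay, within 2.5 mm of the middle web, within 5 mm of the bay's centre line and square to it within 3 degrees; both catches stand out behind it (pressed in under 3.5 mm); the splitter is within 5 mm of where it stood; all is at rest (x of pan in the frame of splitter between -0.0435 and -0.036 m and y of pan in the frame of splitter between -0.005 and 0.005 m and angle between the x axis of pan and the x axis of splitter, either way round below 0.06 rad and height (world z) of pan below 0.004 m and angle between pan's own z axis and vertical below 0.05 rad and value of joint each of catch_near, catch_far below 0.0035 m and distance of splitter from where it was at the start of the episode below 0.005 m and linear speed of pan below 0.01 m/s); the robot touches nothing.
It fails at once if the splitter is shoved more than 5 mm from where it stood (distance of splitter from where it was at the start of the episode above 0.005 m).
It fails at once if the pan is lifted more than 10 mm off the desk (height (world z) of pan above 0.01 m).
It fails at once if the pan is tipped more than 12 degrees (angle between pan's own z axis and vertical above 0.21 rad).
It fails at once if a jar or the measuring cylinder is moved more than 15 mm (distance of any of sample_jar_tall, sample_jar_low, measuring_cyl from where it was at the start of the episode above 0.015 m).
It also fails if it takes over 58 s, if anything falls off the work surface, if the arm or the gripper's body presses on something with over 40 N, if the wrist force passes 120 N, or if a joint passes its speed limit or range.

## Working session

There is one attempt and no reset: what is moved stays moved. The work goes in short steps, Python scripts to look and compute and a tool call to move; the robot and the scene stay as the last step left them, time stands still between calls to the robot, and variables do not carry over. Pictures are saved under pics/ and viewed, at most 12 in all, crops included, and the job is handed in when it is done.

Besides the shell and the picture viewer there is one more tool, called as a command line: name --argument value ..., lists and objects as JSON in quotes. apply_moves: Moves the arm, as the interface text tells. Its arguments: {"type":"object","properties":{"targets":{"type":"array","items":{"type":"object","properties":{"travel":{"type":"array","items":{"type":"number"}},"roll":{"type":"number"},"jaw":{"type":"number"}}}}},"required":["targets"]}

```bash
mkdir -p pics
python3 - <<'E'
from plant import ctrl
import cv2,numpy as np
np.set_printoptions(precision=4,suppress=True)
o=ctrl.get_obs();print({k:o[k] for k in('clock','tool_pos','orientation','force','opening')})
for n in('scene','top'):
    cv2.imwrite(f'pics/{n}0.png',ctrl.snapshot(n)[:,:,::-1]);c=ctrl.calibration(n);print(n,c)
print(ctrl.calibration('wrist'))
E
```

```text
{'clock': 0.0, 'tool_pos': array([ 0.2576, -0.6234,  0.2476]), 'orientation': array([ 179.9024,   -0.0082, -157.5591]), 'force': array([ 0.0686, -0.3267, -0.2999]), 'opening': 0.08727279181323695}
scene {'K': array([[482.3875,   0.    , 287.5359],
       [  0.    , 482.3875, 201.5149],
       [  0.    ,   0.    ,   1.    ]]), 'extrinsics': array([[-0.7719, -0.3963,  0.497 , -0.0291],
       [-0.6356,  0.4715, -0.6113,  0.7073],
       [ 0.0079, -0.7878, -0.6159,  0.7509],
       [ 0.    ,  0.    ,  0.    ,  1.    ]])}
top {'K': array([[461.7977,   0.    , 278.8516],
       [  0.    , 461.7977, 214.326 ],
       [  0.    ,   0.    ,   1.    ]]), 'extrinsics': array([[ 0.0269, -0.9981,  0.0549,  0.4484],
       [-0.9996, -0.0264,  0.0111,  0.0379],
       [-0.0096, -0.0552, -0.9984,  1.2046],
       [ 0.    ,  0.    ,  0.    ,  1.    ]])}
{'K': array([[325.1923,   0.    , 280.1353],
       [  0.    , 325.1923, 206.6539],
       [  0.    ,   0.    ,   1.    ]]), 'hand_eye': array([[-0.0008, -0.9695, -0.2452,  0.0664],
       [ 1.    , -0.0006, -0.0006,  0.0006],
       [ 0.0004, -0.2452,  0.9695, -0.1358],
       [ 0.    ,  0.    ,  0.    ,  1.    ]])}
```

View pics/scene0.png

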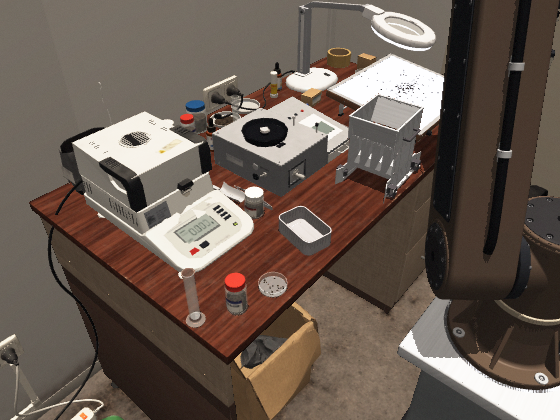

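View pics/top0.png

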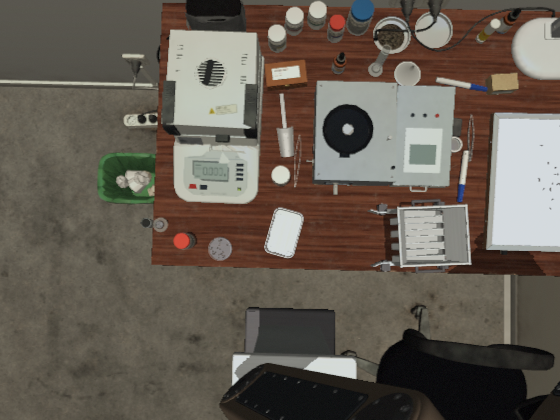

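The scene and top views show the pan at about (284,233) in the top image. The splitter is at about (430,236), with its flares at (381,210) and (384,266) opening left (+y). The jars are at (281,175) and (182,241), and the cylinder is at (160,225). I'll zoom in next.

Run:
```python
import cv2
a=cv2.imread('pics/top0.png')[160:280,255:485]
cv2.imwrite('pics/crop.png',cv2.resize(a,None,fx=3.45,fy=3.45,interpolation=cv2.INTER_CUBIC))
```

```text
(no output)
```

View pics/crop.png

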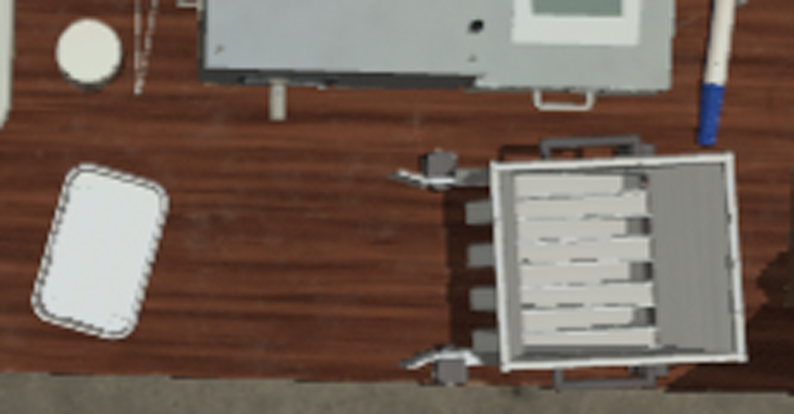

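```bash
cat > h.py <<'E'
import numpy as np,cv2
from plant import ctrl
from scipy.spatial.transform import Rotation as R
np.set_printoptions(precision=4,suppress=True)
def back(n,uv,z):
    c=ctrl.calibration(n);E=c['extrinsics'];uv=np.atleast_2d(uv).astype(float)
    d=np.c_[uv,np.ones(len(uv))]@np.linalg.inv(c['K']).T@E[:3,:3].T;o=E[:3,3]
    return o+d*((z-o[2])/d[:,2])[:,None]
def toolR(o): return R.from_euler('xyz',o['orientation'],degrees=True).as_matrix()
def wback(uv,z,o):
    c=ctrl.calibration('wrist');K=c['K'];uv=np.atleast_2d(uv).astype(float)
    p=(uv-K[:2,2])/K[0,0];r=np.linalg.norm(p,axis=1,keepdims=True)
    d=np.c_[np.sin(r)*p/r,np.cos(r)];H=c['hand_eye'];Rt=toolR(o)
    d=d@H[:3,:3].T@Rt.T;s=o['tool_pos']+Rt@H[:3,3]
    return s+d*((z-s[2])/d[:,2])[:,None]
E
python3 - <<'E'
from h import *
C=lambda l:np.array(l)/3.45+[255,160]-0.35
rim=back('top',C([(491,163),(733,155),(745,358),(503,368)]),.19);print('rim',rim)
e=lambda a,b:np.degrees(np.arctan2(*(b-a)[[1,0]]))
print(e(rim[0],rim[1]),e(rim[3],rim[2]),e(rim[0],rim[3]),e(rim[1],rim[2]),np.linalg.norm(rim-np.roll(rim,1,0),axis=1))
print('flare',back('top',C([(396,176),(404,366)]),.05))
im=cv2.imread('pics/top0.png')
m=(im[:,:,0].astype(int)>90).astype(np.uint8);m[:,:262]=0;m[:,312:]=0;m[:203]=0;m[262:]=0
c=max(cv2.findContours(m,0,1)[0],key=cv2.contourArea)
w=back('top',c[:,0],.04);r=cv2.minAreaRect((w[:,:2]*1000).astype(np.float32));print('pan',r)
print('jars',back('top',C([(90,52)]),.07),back('top',[(182,241),(160,225)],.08), back('top',[(220,248)],0))
print('desk edge',back('top',C([(5,373),(380,383)]),0), 'analyzer', back('top',[(313,160),(313,185),(258,200)],.062))
E
```

```text
rim [[ 0.5274 -0.2098  0.19  ]
 [ 0.5366 -0.3633  0.19  ]
 [ 0.4082 -0.3714  0.19  ]
 [ 0.3977 -0.2191  0.19  ]]
-86.59338017813276 -86.06495407361247 -175.92663823097692 -176.3761312384148 [0.1301 0.1537 0.1286 0.1527]
flare [[ 0.5271 -0.1755  0.05  ]
 [ 0.3902 -0.1834  0.05  ]]
pan ((467.572998046875, 37.53162384033203), (78.95093536376953, 119.75062561035156), 75.65728759765625)
jars [[0.609  0.0485 0.07  ]] [[0.439  0.2845 0.08  ]
 [0.4765 0.3398 0.08  ]] [[0.4228 0.2022 0.    ]]
desk edge [[ 0.3742  0.1066  0.    ]
 [ 0.3745 -0.1753  0.    ]] analyzer [[ 0.6491 -0.0309  0.062 ]
 [ 0.5865 -0.0323  0.062 ]
 [ 0.5455  0.1033  0.062 ]]
```

apply_moves --targets '[{"travel":[0,0,-8],"roll":-7.9,"jaw":60},{"travel":[0,0,-8],"roll":-7.9,"jaw":60},{"travel":[0,0,-8],"roll":-7.9,"jaw":60},{"travel":[0,0,-8],"roll":-7.9,"jaw":60},{"travel":[0,0,-8],"roll":-7.9,"jaw":60},{"travel":[0,0,-8],"roll":-7.9,"jaw":60},{"travel":[0,0,-8],"roll":-7.9,"jaw":60},{"travel":[0,0,-8],"roll":-8.0,"jaw":60},{"travel":[0,0,-8],"roll":-8.0,"jaw":60},{"travel":[0,0,0],"roll":0,"jaw":60}]'

```text
clock: 1.1
tool_pos: [0.2579, -0.6241, 0.3213]
orientation: [-180.0, -0.1, -86.1]
force: [0.1, 0.1, -0.4]
opening: 0.0603
gripper_force: 0.0
```

apply_moves --targets '[{"travel":[-46.2,-15.9,0],"roll":0,"jaw":60},{"travel":[-46.2,-15.9,0],"roll":0,"jaw":60},{"travel":[-46.2,-15.9,0],"roll":0,"jaw":60},{"travel":[-46.2,-15.9,0],"roll":0,"jaw":60},{"travel":[-46.2,-15.9,0],"roll":0,"jaw":60},{"travel":[-46.2,-15.9,0],"roll":0,"jaw":60},{"travel":[-46.2,-15.9,0],"roll":0,"jaw":60},{"travel":[-46.2,-15.9,0],"roll":0,"jaw":60}]'

```text
clock: 1.9
tool_pos: [0.3602, -0.2448, 0.3201]
orientation: [-180.0, 0.0, -86.6]
force: [1.8, 1.1, -0.3]
opening: 0.0598
gripper_force: 0.0
```

apply_moves --targets '[{"travel":[-46.2,-15.9,0],"roll":0,"jaw":60},{"travel":[-46.2,-15.9,0],"roll":0,"jaw":60},{"travel":[-46.2,-15.9,0],"roll":0,"jaw":60},{"travel":[-46.2,-15.9,0],"roll":0,"jaw":60},{"travel":[-46.2,-15.9,0],"roll":0,"jaw":60},{"travel":[-46.2,-15.9,0],"roll":0,"jaw":60},{"travel":[-46.2,-15.9,0],"roll":0,"jaw":60},{"travel":[-46.2,-15.9,0],"roll":0,"jaw":60},{"travel":[0,0,0],"roll":0,"jaw":60}]'

```text
clock: 2.8
tool_pos: [0.4641, 0.1348, 0.3191]
orientation: [179.9, -0.0, -86.3]
force: [-0.3, -1.1, -1.0]
opening: 0.0596
gripper_force: 0.0
```

Run:
```python
from h import *
o=ctrl.get_obs();print(o['clock'],o['tool_pos'],o['orientation'],o['joint_pos'])
cv2.imwrite('pics/w1.png',ctrl.snapshot('wrist')[:,:,::-1]);np.save('o1.npy',o,allow_pickle=True)
```

```text
2.8 [0.4641 0.1348 0.3191] [179.9237  -0.0274 -86.305 ] [ 39.5595  -0.2169 -15.8761  -0.0233 -74.4187 -35.8583]
```

View pics/w1.png

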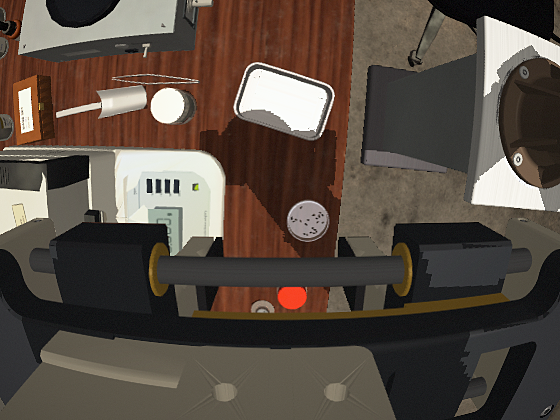

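The wrist view shows the pan at about (284,101), the low jar at (172,107) and the tall jar's red cap at (292,297). The dish is at (308,221). I'll cross-check the pan's position from this view.

Run:
```python
from h import *
o=np.load('o1.npy',allow_pickle=True).item()
im=cv2.imread('pics/w1.png');g=im.astype(int);m=((g[:,:,2]-g[:,:,0])<25).astype(np.uint8)
m[:55]=0;m[145:]=0;m[:,:228]=0;m[:,340:]=0
m=cv2.morphologyEx(m,cv2.MORPH_OPEN,np.ones((3,3)))
c=max(cv2.findContours(m,0,1)[0],key=cv2.contourArea);print(cv2.boundingRect(c))
for z in(.04,):print(cv2.minAreaRect((wback(c[:,0],z,o)[:,:2]*1000).astype(np.float32)))
print('dish',wback([(308,221)],.01,o),'jar',wback([(172,104),(292,297)],.07,o))
```

```text
(234, 62, 99, 79)
((464.62261962890625, 36.40486145019531), (77.89366149902344, 119.2243881225586), 75.53529357910156)
dish [[0.4185 0.2003 0.01  ]] jar [[0.5995 0.0469 0.07  ]
 [0.4367 0.2912 0.07  ]]
```

apply_moves --targets '[{"travel":[0,0,47],"roll":0,"jaw":60},{"travel":[0,0,47],"roll":0,"jaw":60},{"travel":[0,0,47],"roll":0,"jaw":60},{"travel":[0,0,47],"roll":0,"jaw":60},{"travel":[0,0,47],"roll":0,"jaw":60},{"travel":[0,0,30],"roll":0,"jaw":60},{"travel":[0,0,17],"roll":0,"jaw":60},{"travel":[10,0,0],"roll":0,"jaw":60},{"travel":[10,1,0],"roll":0,"jaw":60}]'

```text
clock: 3.75
tool_pos: [0.4634, 0.1092, 0.0387]
orientation: [180.0, -0.0, -86.3]
force: [0.4, -0.1, 0.2]
opening: 0.0599
gripper_force: 0.0
```

apply_moves --targets '[{"travel":[8,1,0],"roll":0,"jaw":60},{"travel":[8,1,0],"roll":0,"jaw":60},{"travel":[8,1,0],"roll":0,"jaw":60},{"travel":[8,1,0],"roll":0,"jaw":60},{"travel":[8,1,0],"roll":0,"jaw":60},{"travel":[8,1,0],"roll":0,"jaw":60},{"travel":[8,2,0],"roll":0,"jaw":60},{"travel":[8,2,0],"roll":0,"jaw":60},{"travel":[8,2,0],"roll":0,"jaw":60},{"travel":[8,2,0],"roll":0,"jaw":60}]'

```text
clock: 4.75
tool_pos: [0.4551, 0.0292, 0.0387]
orientation: [-180.0, 0.0, -86.2]
force: [1.1, 2.7, 1.4]
opening: 0.0603
gripper_force: 1.4
```

apply_moves --targets '[{"travel":[8,2,0],"roll":0,"jaw":60},{"travel":[8,2,0],"roll":0,"jaw":60},{"travel":[8,2,0],"roll":0,"jaw":60},{"travel":[8,2,0],"roll":0,"jaw":60},{"travel":[6,1,0],"roll":0,"jaw":60},{"travel":[4,0,0],"roll":0,"jaw":60},{"travel":[0,0,0],"roll":0,"jaw":60}]'

```text
clock: 5.45
tool_pos: [0.4479, -0.0137, 0.0383]
orientation: [179.9, -0.0, -86.3]
force: [-0.7, -0.1, 0.6]
opening: 0.0601
gripper_force: 0.0
```

Run:
```python
from h import *
o=ctrl.get_obs();print(o['clock'],o['tool_pos'],o['orientation'],o['joint_pos'],o['force'])
a=ctrl.snapshot('wrist')[:,:,::-1];b=ctrl.snapshot('top')[:,:,::-1];np.save('o2.npy',o,allow_pickle=True)
cv2.imwrite('pics/w2.png',a);cv2.imwrite('pics/t2.png',b)
b=cv2.resize(b[150:290,255:485],None,fx=2.43,fy=2.43);b=b[:340]
c=np.zeros((600,560,3),np.uint8);c[:260]=a[:260];c[260:]=cv2.resize(b,(560,340));cv2.imwrite('pics/c2.png',c)
```

```text
5.45 [ 0.4479 -0.0137  0.0383] [179.9168  -0.029  -86.3044] [ 23.5898  14.4617 -42.1277  -0.0019 -33.4988 -19.8927] [-0.7261 -0.0618  0.5931]
```

View pics/c2.png

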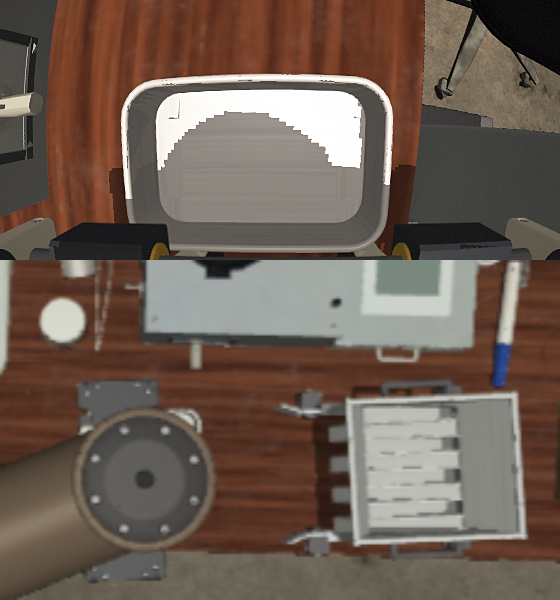

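The pan now lies nearly square against the fingers. In the wrist view its rim runs x 124–391, with the far edge at y≈78. I'll measure its pose.

Run:
```python
from h import *
o=np.load('o2.npy',allow_pickle=True).item()
w=wback([(123,140),(391,140),(123,110),(391,110),(200,78),(320,78)],.04,o);print(w)
u=np.array([np.cos(np.radians(-86.3)),np.sin(np.radians(-86.3))]);v=np.array([-u[1],u[0]])
S=np.array([.4675,-.2909])
for p in w: print((p[:2]-S)@u,(p[:2]-S)@v)
```

```text
[[ 0.5206 -0.0712  0.04  ]
 [ 0.4038 -0.0774  0.04  ]
 [ 0.521  -0.0846  0.04  ]
 [ 0.405  -0.0903  0.04  ]
 [ 0.4858 -0.098   0.04  ]
 [ 0.4363 -0.1003  0.04  ]]
-0.21578480203488076 0.06720890960907604
-0.21712064740342105 -0.04978083173417592
-0.2023901759729821 0.06667670306599455
-0.20423871836705024 -0.04943949162284358
-0.19134964741744698 0.030688424641919683
-0.1921993829495713 -0.018797592646469224
```

apply_moves --targets '[{"travel":[7,1,0],"roll":0,"jaw":60},{"travel":[7,1,0],"roll":0,"jaw":60},{"travel":[7,1,0],"roll":0,"jaw":60},{"travel":[7,1,0],"roll":0,"jaw":60},{"travel":[7,1,0],"roll":0,"jaw":60},{"travel":[7,1,0],"roll":0,"jaw":60},{"travel":[7,1,0],"roll":0,"jaw":60},{"travel":[7,1,0],"roll":0,"jaw":60},{"travel":[4,1,0],"roll":0,"jaw":60},{"travel":[0,0,0],"roll":0,"jaw":60}]'

```text
clock: 6.55
tool_pos: [0.4433, -0.0739, 0.0386]
orientation: [180.0, -0.0, -86.3]
force: [-0.0, 0.4, 0.0]
opening: 0.06
gripper_force: 0.0
```

Run:
```python
from h import *
o=ctrl.get_obs();print(o['clock'],o['tool_pos'],o['orientation'],o['joint_pos'],o['force'])
a=ctrl.snapshot('wrist')[:,:,::-1];np.save('o3.npy',o,allow_pickle=True)
cv2.imwrite('pics/w3.png',a)
```

```text
6.55 [ 0.4433 -0.0739  0.0386] [179.9871  -0.0062 -86.2954] [ 15.797   14.5078 -42.0003   0.0061 -33.5058 -12.0975] [-0.027   0.3829  0.0178]
```

View pics/w3.png

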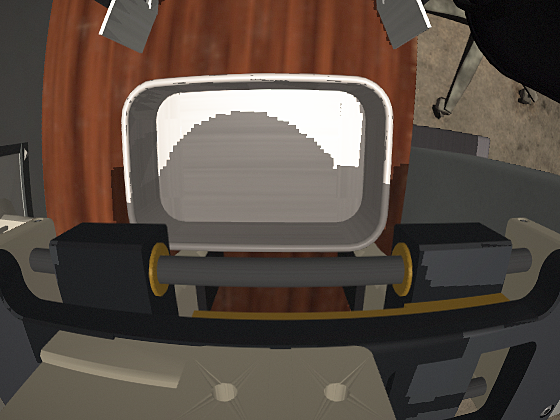

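The pan fills x 123–391 of the wrist view. The flare tips show at about (100,35) and (431,26).

Run:
```python
from h import *
o=np.load('o3.npy',allow_pickle=True).item()
w=wback([(122,140),(391,140),(122,110),(391,110),(200,78),(320,78)],.04,o)
f=np.r_[wback([(100,34),(431,26)],.05,o)]
u=np.array([np.cos(np.radians(-86.3)),np.sin(np.radians(-86.3))]);v=np.array([-u[1],u[0]])
S=np.array([.4675,-.2909])
for p in np.r_[w,f]: print(p,(p[:2]-S)@u,(p[:2]-S)@v)
```

```text
[ 0.5168 -0.1314  0.04  ] -0.1559698804076872 0.059481488363980727
[ 0.3992 -0.1377  0.04  ] -0.15731863431312396 -0.05825401667238566
[ 0.5171 -0.1449  0.04  ] -0.14252962732552735 0.05894306686460021
[ 0.4004 -0.1505  0.04  ] -0.14442041035423392 -0.05790853624680301
[ 0.4813 -0.1582  0.04  ] -0.13151316308409186 0.02234506724406926
[ 0.4318 -0.1606  0.04  ] -0.13236584462415188 -0.027230275236836594
[ 0.5258 -0.1784  0.05  ] -0.10851426804336188 0.06545814308951284
[ 0.3877 -0.1883  0.05  ] -0.10749605637282411 -0.07299923069103652
```

apply_moves --targets '[{"travel":[7,1,0],"roll":0,"jaw":60},{"travel":[7,1,0],"roll":0,"jaw":60},{"travel":[7,1,0],"roll":0,"jaw":60},{"travel":[7,1,0],"roll":0,"jaw":60},{"travel":[5,1,0],"roll":0,"jaw":60},{"travel":[0,0,0],"roll":0,"jaw":60},{"travel":[-20,0,0],"roll":0,"jaw":60},{"travel":[-30,0,-45],"roll":0,"jaw":60},{"travel":[0,0,-49],"roll":0,"jaw":60},{"travel":[0,0,-49],"roll":0,"jaw":60}]'

```text
clock: 7.6
tool_pos: [0.4366, -0.0587, 0.1796]
orientation: [179.9, -0.0, -86.2]
force: [1.9, 0.2, 0.2]
opening: 0.0599
gripper_force: 0.0
```

apply_moves --targets '[{"travel":[0,0,-49],"roll":0,"jaw":60},{"travel":[0,0,-49],"roll":0,"jaw":60},{"travel":[0,0,-49],"roll":0,"jaw":60},{"travel":[0,0,-30],"roll":0,"jaw":60},{"travel":[0,0,0],"roll":0,"jaw":60}]'

```text
clock: 8.1
tool_pos: [0.439, -0.0591, 0.3597]
orientation: [-179.6, 0.0, -86.2]
force: [-0.5, -0.9, -0.6]
opening: 0.0599
gripper_force: 0.0
```

Run:
```python
from h import *
o=ctrl.get_obs();print(o['clock'],o['tool_pos'],o['orientation'],o['joint_pos'],o['force'])
a=ctrl.snapshot('wrist')[:,:,::-1];np.save('o4.npy',o,allow_pickle=True)
cv2.imwrite('pics/w4.png',a)
```

```text
8.1 [ 0.439  -0.0591  0.3597] [-179.5667    0.0201  -86.2498] [ 18.0713  -5.7236 -15.9047   0.0892 -79.3942 -14.3373] [-0.5234 -0.901  -0.5939]
```

View pics/w4.png

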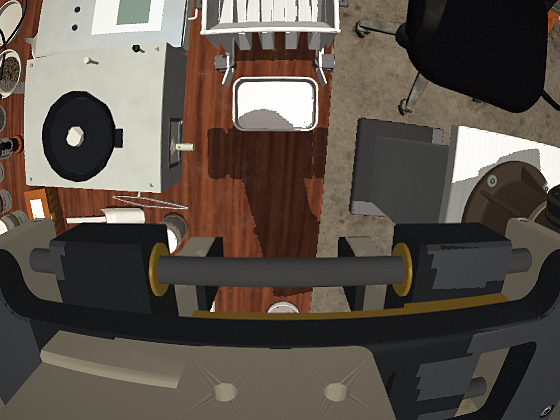

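The pan sits square in the mouth (x 232–320, y 78–131) between the flare tips at x 222 and 325. Next I need lean, so I'll swing to the robot's right and stretch past its reach there to tilt the tool along the bay axis.

apply_moves --targets '[{"travel":[42,7.7,-12],"roll":0,"jaw":60},{"travel":[42,7.7,-12],"roll":0,"jaw":60},{"travel":[42,7.7,-12],"roll":0,"jaw":60},{"travel":[42,7.7,-12],"roll":0,"jaw":60},{"travel":[42,7.7,-12],"roll":0,"jaw":60},{"travel":[42,7.7,-12],"roll":0,"jaw":60},{"travel":[42,7.7,-12],"roll":0,"jaw":60},{"travel":[42,7.7,-12],"roll":0,"jaw":60}]'

```text
clock: 8.95
tool_pos: [0.3972, -0.3998, 0.4498]
orientation: [179.9, 0.1, -86.3]
force: [1.9, 0.1, -0.2]
opening: 0.06
gripper_force: 0.0
```

apply_moves --targets '[{"travel":[22.5,39,0],"roll":0,"jaw":60},{"travel":[22.5,39,0],"roll":0,"jaw":60},{"travel":[22.5,39,0],"roll":0,"jaw":60},{"travel":[22.5,39,0],"roll":0,"jaw":60},{"travel":[22.5,39,0],"roll":0,"jaw":60},{"travel":[22.5,39,0],"roll":0,"jaw":60},{"travel":[22.5,39,0],"roll":0,"jaw":60},{"travel":[22.5,39,0],"roll":0,"jaw":60},{"travel":[0,0,0],"roll":0,"jaw":60}]'

```text
clock: 9.85
tool_pos: [0.0944, -0.5999, 0.4481]
orientation: [179.9, 0.3, -86.5]
force: [0.2, -0.2, -0.5]
opening: 0.0598
gripper_force: 0.0
```

Run:
```python
from h import *
o=ctrl.get_obs();print(o['clock'],o['tool_pos'],o['orientation'],o['joint_pos'],o['force'])
cv2.imwrite('pics/w5.png',ctrl.snapshot('wrist')[:,:,::-1])
```

```text
9.85 [ 0.0944 -0.5999  0.4481] [179.8606   0.2619 -86.5328] [-62.6311  10.9849  12.7987   0.0214 -92.1097  66.0993] [ 0.1781 -0.1692 -0.5062]
```

View pics/w5.png

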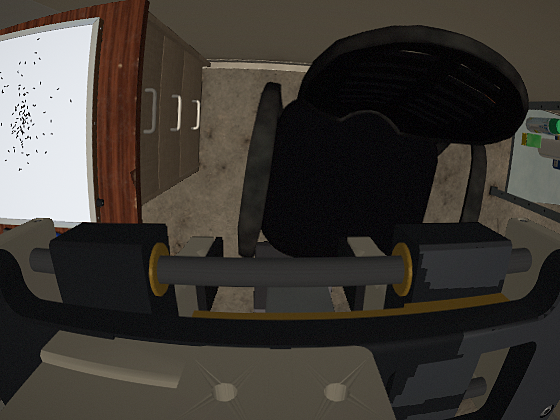

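The office chair's backrest is at about (410,85), further out on -y, with the wall behind it. I'll stay high.

apply_moves --targets '[{"travel":[0,40,-25],"roll":0,"jaw":60},{"travel":[0,40,-25],"roll":0,"jaw":60},{"travel":[0,40,-25],"roll":0,"jaw":60},{"travel":[0,40,-25],"roll":0,"jaw":60},{"travel":[0,40,-25],"roll":0,"jaw":60},{"travel":[0,40,-25],"roll":0,"jaw":60},{"travel":[0,0,0],"roll":0,"jaw":60}]'

```text
clock: 10.6
tool_pos: [-0.1442, -0.6141, 0.6028]
orientation: [179.9, -0.1, -86.5]
force: [0.1, -0.1, -0.8]
opening: 0.0596
gripper_force: 0.0
```

apply_moves --targets '[{"travel":[15,0,0],"roll":0,"jaw":60},{"travel":[15,0,0],"roll":0,"jaw":60},{"travel":[15,0,0],"roll":0,"jaw":60},{"travel":[15,0,0],"roll":0,"jaw":60},{"travel":[15,0,0],"roll":0,"jaw":60}]'

```text
clock: 11.1
tool_pos: [-0.1344, -0.6896, 0.5999]
orientation: [-180.0, 0.1, -86.2]
force: [0.2, -0.4, -0.0]
opening: 0.0598
gripper_force: 0.0
```

Run:
```python
from h import *
o=ctrl.get_obs();print(o['clock'],o['tool_pos'],o['orientation'],o['joint_pos'],o['force'])
```

```text
11.1 [-0.1344 -0.6896  0.5999] [-179.9742    0.1124  -86.17  ] [ -85.2019   26.4212   54.5382   -0.0315 -118.2289   89.017 ] [ 0.2355 -0.4449 -0.0448]
```

apply_moves --targets '[{"travel":[0,0,-20],"roll":0,"jaw":60},{"travel":[0,0,-20],"roll":0,"jaw":60},{"travel":[0,0,-20],"roll":0,"jaw":60},{"travel":[0,0,-20],"roll":0,"jaw":60},{"travel":[0,0,-20],"roll":0,"jaw":60},{"travel":[0,0,0],"roll":0,"jaw":60}]'

```text
clock: 11.7
tool_pos: [-0.1312, -0.6653, 0.6787]
orientation: [179.4, -1.6, -86.2]
force: [0.4, 1.1, 1.1]
opening: 0.0604
gripper_force: 0.0
```

Run:
```python
from h import *
o=ctrl.get_obs();print(o['clock'],o['tool_pos'],o['orientation'],o['joint_pos'],o['force'])
```

```text
11.7 [-0.1312 -0.6653  0.6787] [179.3903  -1.5718 -86.2256] [ -84.3696   29.6272   71.7072    0.8686 -130.5255   88.709 ] [0.3582 1.1091 1.0898]
```

Stretching past the limit does start a tilt in the wanted direction (pitch negative, tip toward the splitter). I'll continue outward.

apply_moves --targets '[{"travel":[40,0,0],"roll":0,"jaw":60},{"travel":[40,0,0],"roll":0,"jaw":60},{"travel":[40,0,0],"roll":0,"jaw":60}]'

```text
clock: 12.0
tool_pos: [-0.1159, -0.7437, 0.63]
orientation: [178.4, -4.0, -86.2]
force: [0.5, 0.1, -0.2]
opening: 0.0597
gripper_force: 0.0
```

Run:
```python
from h import *
o=ctrl.get_obs();print(o['clock'],o['tool_pos'],o['orientation'],o['joint_pos'],o['force'])
```

```text
12.0 [-0.1159 -0.7437  0.63  ] [178.3626  -3.9754 -86.1675] [ -83.207    34.0987   71.5891    2.2094 -123.5851   88.2676] [ 0.4955  0.06   -0.1604]
```

apply_moves --targets '[{"travel":[26,8,-40],"roll":0,"jaw":60},{"travel":[26,8,-40],"roll":0,"jaw":60},{"travel":[26,8,-40],"roll":0,"jaw":60},{"travel":[26,8,-40],"roll":0,"jaw":60},{"travel":[26,0,-40],"roll":0,"jaw":60}]'

```text
clock: 12.5
tool_pos: [-0.1124, -0.7253, 0.7029]
orientation: [175.0, -12.2, -85.8]
force: [0.1, -1.3, -0.2]
opening: 0.0597
gripper_force: 0.0
```

Run:
```python
from h import *
o=ctrl.get_obs();print(o['clock'],o['tool_pos'],o['orientation'],o['joint_pos'],o['force'])
```

```text
12.5 [-0.1124 -0.7253  0.7029] [175.0242 -12.1618 -85.7984] [ -80.7334   29.6398   71.709     6.9731 -120.1996   88.542 ] [ 0.0713 -1.286  -0.2206]
```

apply_moves --targets '[{"travel":[26,-15,-40],"roll":0,"jaw":60},{"travel":[26,-15,-40],"roll":0,"jaw":60},{"travel":[26,-15,-40],"roll":0,"jaw":60}]'

```text
clock: 12.8
tool_pos: [-0.0456, -0.7103, 0.7487]
orientation: [173.4, -16.6, -85.3]
force: [0.5, -0.2, 0.9]
opening: 0.0601
gripper_force: 0.0
```

```bash
cat >> h.py <<'E'
def st():
    o=ctrl.get_obs();z=toolR(o)[:,2];Y=toolR(o)[:,1]
    print(o['clock'],o['tool_pos'],o['orientation'],o['joint_pos'],o['force'])
    print('lean',np.degrees(np.arccos(-z[2])),'az',np.degrees(np.arctan2(z[1],z[0])),'fingerline elev',np.degrees(np.arcsin(Y[2])),'az',np.degrees(np.arctan2(Y[1],Y[0])))
    return o
E
python3 -c "
from h import *
st()"
```

```text
12.8 [-0.0456 -0.7103  0.7487] [173.3923 -16.6169 -85.262 ] [ -73.1718   27.0127   71.684    11.372  -119.2622   83.859 ] [ 0.4532 -0.1758  0.872 ]
lean 17.847963665122712 az -107.3137399669194 fingerline elev 6.330599491097347 az -177.15932060874408
```

```bash
cat >> h.py <<'E'
def tr(d): print('travel mm',np.round(toolR(ctrl.get_obs()).T@np.array(d,float),1))
E
python3 -c "
from h import *
tr([496,210,-150]);"
```

```text
travel mm [-204.2 -519.3   36.1]
```

apply_moves --targets '[{"travel":[-17,-43.3,3],"roll":0,"jaw":60},{"travel":[-17,-43.3,3],"roll":0,"jaw":60},{"travel":[-17,-43.3,3],"roll":0,"jaw":60},{"travel":[-17,-43.3,3],"roll":0,"jaw":60},{"travel":[-17,-43.3,3],"roll":0,"jaw":60},{"travel":[-17,-43.3,3],"roll":0,"jaw":60},{"travel":[-17,-43.3,3],"roll":0,"jaw":60},{"travel":[-17,-43.3,3],"roll":0,"jaw":60},{"travel":[-17,-43.3,3],"roll":0,"jaw":60},{"travel":[-17,-43.3,3],"roll":0,"jaw":60}]'

```text
clock: 13.8
tool_pos: [0.3656, -0.5358, 0.6248]
orientation: [173.6, -16.5, -85.3]
force: [0.3, -0.6, -0.4]
opening: 0.0601
gripper_force: 0.0
```

```bash
python3 -c "
from h import *
st()
a=np.radians(-32);tr([40*.53*np.cos(a),40*.53*np.sin(a),40*.85])"
```

```text
13.8 [ 0.3656 -0.5358  0.6248] [173.5654 -16.524  -85.2589] [ -29.2761   12.009    27.106    17.5886 -100.6702   37.0361] [ 0.3381 -0.5782 -0.3819]
lean 17.700007151883455 az -106.88886997322291 fingerline elev 6.167841548747562 az -177.09615930682642
travel mm [ 21.8 -13.6 -30.7]
```

apply_moves --targets '[{"travel":[26,-16,-37],"roll":0,"jaw":60},{"travel":[26,-16,-37],"roll":0,"jaw":60},{"travel":[26,-16,-37],"roll":0,"jaw":60},{"travel":[26,-16,-37],"roll":0,"jaw":60},{"travel":[26,-16,-37],"roll":0,"jaw":60}]'

```text
clock: 14.3
tool_pos: [0.4314, -0.5655, 0.7372]
orientation: [173.4, -19.3, -84.5]
force: [2.5, -1.9, -2.6]
opening: 0.0599
gripper_force: 0.0
```

```bash
python3 -c "
from h import *
st()
a=np.radians(-32);tr([40*.53*np.cos(a),40*.53*np.sin(a),40*.85])"
```

```text
14.3 [ 0.4314 -0.5655  0.7372] [173.406  -19.2782 -84.4749] [ -28.0945   31.1473   71.268    23.5518 -122.582    46.6172] [ 2.4836 -1.931  -2.5749]
lean 20.33412717839337 az -103.7716171944457 fingerline elev 6.222744705736912 az -176.660541470264
travel mm [ 23.4 -13.5 -29.6]
```

apply_moves --targets '[{"travel":[28,-16,-36],"roll":0,"jaw":60},{"travel":[28,-16,-36],"roll":0,"jaw":60},{"travel":[28,-16,-36],"roll":0,"jaw":60},{"travel":[28,-16,-36],"roll":0,"jaw":60}]'

```text
clock: 14.7
tool_pos: [0.4437, -0.5468, 0.792]
orientation: [176.5, -26.9, -84.3]
force: [0.8, 0.1, -0.2]
opening: 0.0598
gripper_force: 0.0
```

```bash
python3 -c "
from h import *
st()
a=np.radians(-32);tr([40*.53*np.cos(a),40*.53*np.sin(a),40*.85])"
```

```text
14.7 [ 0.4437 -0.5468  0.792 ] [176.5349 -26.888  -84.2747] [ -24.0604   28.8241   71.7132   28.7395 -118.6873   46.1283] [ 0.8249  0.0571 -0.1669]
lean 27.093864309911112 az -91.90052390044927 fingerline elev 3.0900668076605253 az -175.84326910885426
travel mm [ 26.9 -15.3 -25.4]
```

apply_moves --targets '[{"travel":[33,-19,-31],"roll":0,"jaw":60},{"travel":[33,-19,-31],"roll":0,"jaw":60}]'

```text
clock: 14.9
tool_pos: [0.4577, -0.5461, 0.8092]
orientation: [177.6, -30.4, -84.0]
force: [-0.3, -0.3, -0.3]
opening: 0.0598
gripper_force: 0.0
```

```bash
python3 -c "
from h import *
o=st()
tr(np.r_[0.462,-.03,.45]*1000-o['tool_pos']*1000)"
```

```text
14.9 [ 0.4577 -0.5461  0.8092] [177.5931 -30.4083 -83.9844] [ -22.4892   28.6198   71.7112   31.1333 -116.0641   46.0156] [-0.2687 -0.2947 -0.2892]
lean 30.494315748014237 az -88.73158227265658 fingerline elev 2.0756582438549795 az -175.20324196025354
travel mm [-624.1  -60.5   47.7]
```

apply_moves --targets '[{"travel":[-47,-3.2,3.6],"roll":1.2,"jaw":60},{"travel":[-47,-3.2,3.6],"roll":0,"jaw":60},{"travel":[-47,-3.2,3.6],"roll":0,"jaw":60},{"travel":[-47,-3.2,3.6],"roll":0,"jaw":60},{"travel":[-47,-3.2,3.6],"roll":0,"jaw":60},{"travel":[-47,-3.2,3.6],"roll":0,"jaw":60},{"travel":[-47,-3.2,3.6],"roll":0,"jaw":60},{"travel":[-47,-3.2,3.6],"roll":0,"jaw":60},{"travel":[-47,-3.2,3.6],"roll":0,"jaw":60},{"travel":[-47,-3.2,3.6],"roll":0,"jaw":60}]'

```text
clock: 15.9
tool_pos: [0.4565, -0.1879, 0.5651]
orientation: [177.9, -30.3, -84.7]
force: [1.7, 0.7, -0.7]
opening: 0.0599
gripper_force: 0.0
```

```bash
python3 -c "
from h import *
o=st()
tr(np.r_[0.448,-.05,.25]*1000-o['tool_pos']*1000)
tr([0,0,-220])"
```

```text
15.9 [ 0.4565 -0.1879  0.5651] [177.8672 -30.3158 -84.6969] [ 20.7945  -4.3992  -6.6849  28.7259 -97.8192 -14.6475] [ 1.668   0.656  -0.7236]
lean 30.383602654308284 az -88.91650880033744 fingerline elev 1.8410215234952287 az -175.7738483968659
travel mm [-278.3  -11.8  202. ]
travel mm [-111.    -7.1  189.8]
```

apply_moves --targets '[{"travel":[-34.8,-1.5,25.3],"roll":0.5,"jaw":60},{"travel":[-34.8,-1.5,25.3],"roll":0,"jaw":60},{"travel":[-34.8,-1.5,25.3],"roll":0,"jaw":60},{"travel":[-34.8,-1.5,25.3],"roll":0,"jaw":60},{"travel":[-34.8,-1.5,25.3],"roll":0,"jaw":60},{"travel":[-34.8,-1.5,25.3],"roll":0,"jaw":60},{"travel":[-34.8,-1.5,25.3],"roll":0,"jaw":60},{"travel":[-34.8,-1.5,25.3],"roll":0,"jaw":60}]'

```text
clock: 16.7
tool_pos: [0.4502, -0.0501, 0.2489]
orientation: [178.1, -30.2, -85.2]
force: [0.5, -0.4, -0.3]
opening: 0.0603
gripper_force: 0.0
```

apply_moves --targets '[{"travel":[-16,-1,27],"roll":0,"jaw":60},{"travel":[-16,-1,27],"roll":0,"jaw":60},{"travel":[-16,-1,27],"roll":0,"jaw":60},{"travel":[-16,-1,27],"roll":0,"jaw":60},{"travel":[-16,-1,27],"roll":0,"jaw":60},{"travel":[-16,-1,27],"roll":0,"jaw":60},{"travel":[0,0,0],"roll":0,"jaw":60}]'

```text
clock: 17.4
tool_pos: [0.4486, -0.051, 0.059]
orientation: [177.7, -30.4, -85.0]
force: [-1.2, -0.7, 1.2]
opening: 0.06
gripper_force: 0.0
```

Run:
```python
from h import *
o=st();np.save('o6.npy',o,allow_pickle=True)
cv2.imwrite('pics/w6.png',ctrl.snapshot('wrist')[:,:,::-1])
tr([0,0,30-o['tool_pos'][2]*1000]);tr([.0645*100,-99.8,0]);tr([-99.8,-6.45,0])
```

```text
17.4 [ 0.4486 -0.051   0.059 ] [177.6739 -30.4196 -85.0402] [ 35.211   18.0369 -54.0237  37.5846 -43.0769 -64.3208] [-1.1589 -0.6987  1.2143]
lean 30.499903710512804 az -89.62706553305958 fingerline elev 2.005791220564012 az -176.2184927075169
travel mm [-14.7  -1.   25. ]
travel mm [86.2  0.1 50.7]
travel mm [ -1.8 100.    2.8]
```

View pics/w6.png

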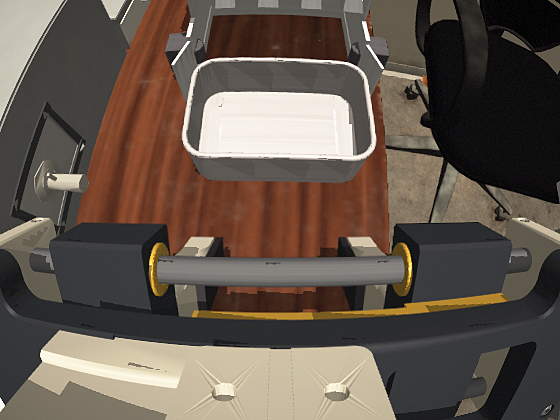

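The pan (rim x 182–375, near edge y≈157) is in front of the leaning fingers at x≈205 and 355 and centred between the flares. I'll measure it and then descend.

Run:
```python
from h import *
o=np.load('o6.npy',allow_pickle=True).item()
u=np.array([np.cos(np.radians(-86.3)),np.sin(np.radians(-86.3))]);v=np.array([-u[1],u[0]]);S=np.array([.4675,-.2909])
for p in wback([(210,156),(345,160),(183,125),(375,125),(230,60),(320,60),(170,62),(384,67)],.04,o): print(p,(p[:2]-S)@u,(p[:2]-S)@v)
t=o['tool_pos'][:2];print('tcp',(t-S)@u,(t-S)@v)
```

```text
[ 0.492  -0.1151  0.04  ] -0.1738418762116432 0.03575042202308095
[ 0.4136 -0.1189  0.04  ] -0.1751296858971443 -0.042677052649645456
[ 0.5122 -0.1352  0.04  ] -0.1524917808524068 0.054691282958820996
[ 0.3937 -0.1454  0.04  ] -0.1499379547704112 -0.06428966284340012
[ 0.4903 -0.1889  0.04  ] -0.10031848284427733 0.029371014256596852
[ 0.429  -0.1945  0.04  ] -0.0986762081928936 -0.03216822714368416
[ 0.5332 -0.187   0.04  ] -0.09945468540677475 0.07224656721829335
[ 0.3828 -0.1962  0.04  ] -0.09997056299383975 -0.07844336494566848
tcp -0.24064508584468652 -0.0033715372055768958
```

apply_moves --targets '[{"travel":[-7,-0.5,12],"roll":0,"jaw":60},{"travel":[-7,-0.5,12],"roll":0,"jaw":60},{"travel":[0,0,0],"roll":0,"jaw":60}]'

```text
clock: 17.75
tool_pos: [0.4504, -0.0503, 0.0342]
orientation: [178.0, -30.3, -85.2]
force: [0.2, -0.6, 0.2]
opening: 0.0599
gripper_force: 0.0
```

apply_moves --targets '[{"travel":[8,0,5.8],"roll":0,"jaw":60},{"travel":[8,0,5.8],"roll":0,"jaw":60},{"travel":[8,0,5.8],"roll":0,"jaw":60},{"travel":[8.6,0,5.1],"roll":0,"jaw":60},{"travel":[4.3,0,2.5],"roll":0,"jaw":60},{"travel":[4.3,0,2.5],"roll":0,"jaw":60},{"travel":[4.3,0,2.5],"roll":0,"jaw":60},{"travel":[4.3,0,2.5],"roll":0,"jaw":60}]'

```text
clock: 18.55
tool_pos: [0.4572, -0.1085, 0.0331]
orientation: [177.6, -30.3, -85.2]
force: [-1.2, 1.0, -0.8]
opening: 0.0602
gripper_force: 0.5
```

```bash
cat >> h.py <<'E'
def rel():
    o=st();u=np.array([np.cos(np.radians(-86.3)),np.sin(np.radians(-86.3))]);v=np.array([-u[1],u[0]]);S=np.array([.4675,-.2909])
    t=o['tool_pos'][:2];print('tcp',(t-S)@u,(t-S)@v,'Fu',o['force'][:2]@u)
E
python3 -c "
from h import *
rel()"
```

```text
18.55 [ 0.4572 -0.1085  0.0331] [177.6487 -30.2524 -85.2215] [ 24.0826  20.0405 -58.1917  50.7678 -36.5717 -67.7492] [-1.178   1.0059 -0.7799]
lean 30.33498644226392 az -89.88082449389088 fingerline elev 2.0309114676330555 az -176.4066200306698
tcp -0.1826706184927093 0.0014826365508690095 Fu -1.079781651319655
```

apply_moves --targets '[{"travel":[4.4,0.6,2.3],"roll":0,"jaw":60},{"travel":[4.4,0.6,2.3],"roll":0,"jaw":60},{"travel":[4.4,0.6,2.3],"roll":0,"jaw":60},{"travel":[4.4,0.6,2.3],"roll":0,"jaw":60}]'

```text
clock: 18.95
tool_pos: [0.4588, -0.1276, 0.0361]
orientation: [177.3, -30.2, -85.2]
force: [-0.2, 1.1, -1.0]
opening: 0.0602
gripper_force: 0.5
```

```bash
python3 -c "
from h import *
rel()"
```

```text
18.95 [ 0.4588 -0.1276  0.0361] [177.325  -30.2166 -85.2193] [ 21.1065  19.7231 -58.2204  52.3339 -36.3632 -66.3021] [-0.2299  1.0566 -0.9975]
lean 30.323661047978483 az -90.52332911784458 fingerline elev 2.311370197150654 az -176.56635042051425
tcp -0.1634764718090804 0.001874957763951817 Fu -1.069215440225769
```

apply_moves --targets '[{"travel":[3.5,0.3,1.8],"roll":0,"jaw":60},{"travel":[3.5,0.3,1.8],"roll":0,"jaw":60},{"travel":[3.5,0.3,1.8],"roll":0,"jaw":60}]'

```text
clock: 19.25
tool_pos: [0.4606, -0.1383, 0.0376]
orientation: [177.3, -30.1, -85.2]
force: [-0.9, 5.6, -0.7]
opening: 0.06
gripper_force: 2.4
```

```bash
python3 -c "
from h import *
rel()"
```

```text
19.25 [ 0.4606 -0.1383  0.0376] [177.2572 -30.1185 -85.2087] [ 19.3014  19.5616 -58.2056  53.4303 -36.1031 -65.5306] [-0.8713  5.6337 -0.6855]
lean 30.231425555397873 az -90.6623028001939 fingerline elev 2.3722416337708574 az -176.58575472048776
tcp -0.1527316088329697 0.0029583914560534956 Fu -5.678134213451978
```

apply_moves --targets '[{"travel":[2.6,0.4,1.6],"roll":0,"jaw":60},{"travel":[2.6,0.4,1.6],"roll":0,"jaw":60}]'

```text
clock: 19.45
tool_pos: [0.4608, -0.1445, 0.0382]
orientation: [177.1, -30.1, -85.2]
force: [-1.7, 4.1, -1.1]
opening: 0.0599
gripper_force: 2.0
```

apply_moves --targets '[{"travel":[2.6,0.4,1.6],"roll":0,"jaw":60},{"travel":[2.6,0.4,1.6],"roll":0,"jaw":60}]'

```text
clock: 19.65
tool_pos: [0.4612, -0.1505, 0.0387]
orientation: [177.0, -30.1, -85.2]
force: [-1.0, 3.5, -0.9]
opening: 0.06
gripper_force: 2.0
```

apply_moves --targets '[{"travel":[2.6,0.4,1.6],"roll":0,"jaw":60},{"travel":[2.6,0.4,1.6],"roll":0,"jaw":60}]'

```text
clock: 19.85
tool_pos: [0.4617, -0.1565, 0.0392]
orientation: [177.0, -30.1, -85.2]
force: [-1.3, 4.7, -0.3]
opening: 0.0598
gripper_force: 2.0
```

Run:
```python
from h import *
rel()
a=ctrl.snapshot('wrist')[:,:,::-1];b=ctrl.snapshot('scene')[:,:,::-1]
cv2.imwrite('pics/s7.png',b)
c=np.zeros((560,560,3),np.uint8);c[:260]=a[:260];c[260:]=cv2.resize(b[80:205,310:543],(560,300),interpolation=cv2.INTER_CUBIC);cv2.imwrite('pics/c7.png',c)
```

```text
19.85 [ 0.4617 -0.1565  0.0392] [176.9589 -30.1192 -85.2355] [ 16.3917  19.454  -58.2199  55.1896 -35.7865 -64.4199] [-1.3086  4.681  -0.3257]
lean 30.258039286043267 az -91.2790243838524 fingerline elev 2.6301928311718163 az -176.76256648837193
tcp -0.13448099230431437 0.00283560639642042 Fu -4.755707116602355
```

View pics/c7.png

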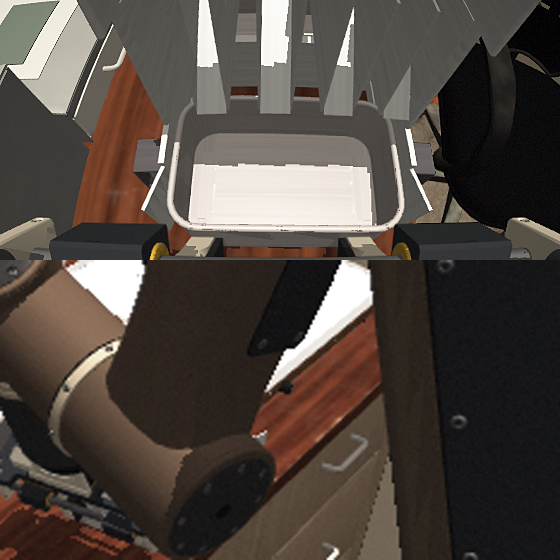

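The pan is inside between the cheeks, past the flares and square, and the fingers are behind its near wall at y≈228. I'll keep pushing.

apply_moves --targets '[{"travel":[2.6,0.3,1.6],"roll":0,"jaw":60},{"travel":[2.6,0.3,1.6],"roll":0,"jaw":60},{"travel":[2.6,0.3,1.6],"roll":0,"jaw":60},{"travel":[2.6,0.3,1.6],"roll":0,"jaw":60}]'

```text
clock: 20.35
tool_pos: [0.4627, -0.1684, 0.0399]
orientation: [176.8, -30.1, -85.2]
force: [-1.0, 3.8, -0.8]
opening: 0.0602
gripper_force: 2.0
```

apply_moves --targets '[{"travel":[2.6,0.3,1.6],"roll":0,"jaw":60},{"travel":[2.6,0.3,1.6],"roll":0,"jaw":60},{"travel":[2.6,0.3,1.6],"roll":0,"jaw":60}]'

```text
clock: 20.65
tool_pos: [0.4633, -0.1774, 0.0404]
orientation: [176.7, -30.1, -85.2]
force: [-1.3, 3.4, -0.5]
opening: 0.06
gripper_force: 2.0
```

```bash
python3 -c "
from h import *
rel()"
```

```text
20.65 [ 0.4633 -0.1774  0.0404] [176.7338 -30.0539 -85.2357] [ 12.8736  19.402  -58.224   57.589  -35.2271 -63.3071] [-1.2828  3.4321 -0.5044]
lean 30.214405457689267 az -91.73651919694792 fingerline elev 2.8266815742773623 az -176.8728205182725
tcp -0.11352206340276955 0.003166247633790181 Fu -3.5077037933695236
```

apply_moves --targets '[{"travel":[1.7,0.2,1.0],"roll":0,"jaw":60},{"travel":[1.7,0.2,1.0],"roll":0,"jaw":60},{"travel":[1.7,0.2,1.0],"roll":0,"jaw":60}]'

```text
clock: 20.95
tool_pos: [0.4637, -0.1831, 0.0408]
orientation: [176.7, -30.0, -85.2]
force: [-1.4, 3.7, -1.0]
opening: 0.0599
gripper_force: 2.0
```

apply_moves --targets '[{"travel":[1.7,0.2,1.0],"roll":0,"jaw":60},{"travel":[1.7,0.2,1.0],"roll":0,"jaw":60}]'

```text
clock: 21.15
tool_pos: [0.4637, -0.1871, 0.041]
orientation: [176.7, -30.0, -85.2]
force: [-0.6, 2.8, -1.7]
opening: 0.0601
gripper_force: 1.3
```

apply_moves --targets '[{"travel":[1.3,0.2,0.8],"roll":0,"jaw":60}]'

```text
clock: 21.25
tool_pos: [0.4638, -0.1887, 0.0411]
orientation: [176.7, -30.0, -85.2]
force: [-1.6, 3.3, -1.0]
opening: 0.0601
gripper_force: 1.3
```

apply_moves --targets '[{"travel":[1.3,0.2,0.8],"roll":0,"jaw":60}]'

```text
clock: 21.35
tool_pos: [0.4638, -0.1901, 0.0411]
orientation: [176.6, -30.0, -85.2]
force: [-0.6, 2.6, -0.7]
opening: 0.0602
gripper_force: 1.0
```

```bash
python3 -c "
from h import *
rel()"
```

```text
21.35 [ 0.4638 -0.1901  0.0411] [176.6384 -30.0346 -85.2452] [ 10.7093  19.3579 -58.2755  59.1944 -34.8561 -62.7618] [-0.6238  2.577  -0.7177]
lean 30.204657531672396 az -91.93856203551996 fingerline elev 2.9098208880258736 az -176.9292426043531
tcp -0.1008035840072579 0.0028141076078389226 Fu -2.6118937978372623
```

apply_moves --targets '[{"travel":[1.0,0.1,0.6],"roll":0,"jaw":60},{"travel":[1.0,0.1,0.6],"roll":0,"jaw":60}]'

```text
clock: 21.55
tool_pos: [0.4639, -0.1924, 0.0412]
orientation: [176.6, -30.0, -85.2]
force: [-0.3, 2.0, -0.6]
opening: 0.0601
gripper_force: 0.9
```

apply_moves --targets '[{"travel":[1.0,0.1,0.6],"roll":0,"jaw":60}]'

```text
clock: 21.65
tool_pos: [0.4641, -0.1932, 0.0411]
orientation: [176.6, -30.0, -85.2]
force: [-5.2, 7.5, -1.5]
opening: 0.0599
gripper_force: 3.9
```

apply_moves --targets '[{"travel":[1.0,0.1,0.6],"roll":0,"jaw":60}]'

```text
clock: 21.75
tool_pos: [0.4644, -0.1937, 0.0407]
orientation: [176.7, -29.9, -85.3]
force: [-10.6, 16.4, -2.7]
opening: 0.0601
gripper_force: 8.1
```

apply_moves --targets '[{"travel":[0.8,0.1,0.5],"roll":0,"jaw":60}]'

```text
clock: 21.85
tool_pos: [0.4645, -0.194, 0.0404]
orientation: [176.7, -29.8, -85.3]
force: [-10.9, 18.3, -2.0]
opening: 0.0596
gripper_force: 9.4
```

Force rose sharply at the expected home position, so I'll back straight off and look.

apply_moves --targets '[{"travel":[-2,0,-1.2],"roll":0,"jaw":60},{"travel":[-8,0,-4.7],"roll":0,"jaw":60},{"travel":[-15,0,-9],"roll":0,"jaw":60},{"travel":[-26,0,-15],"roll":0,"jaw":60},{"travel":[0,0,0],"roll":0,"jaw":60}]'

```text
clock: 22.35
tool_pos: [0.4623, -0.1335, 0.042]
orientation: [176.7, -30.0, -85.1]
force: [-0.6, -0.1, -0.1]
opening: 0.0601
gripper_force: 0.0
```

Run:
```python
from h import *
rel();o=ctrl.get_obs();np.save('o8.npy',o,allow_pickle=True)
a=ctrl.snapshot('wrist')[:,:,::-1];cv2.imwrite('pics/w8.png',a);cv2.imwrite('pics/t8.png',ctrl.snapshot('top')[:,:,::-1])
cv2.imwrite('pics/c8.png',cv2.resize(a[0:230,120:440],(800,575),interpolation=cv2.INTER_CUBIC))
```

```text
22.35 [ 0.4623 -0.1335  0.042 ] [176.6801 -30.0121 -85.0721] [ 20.7641  19.5529 -56.8199  49.9704 -37.3541 -63.2437] [-0.6416 -0.1088 -0.08  ]
lean 30.178169000858908 az -91.68742172073604 fingerline elev 2.874373858479633 az -176.73410300709713
tcp -0.1573589997720071 0.004983491752351515 Fu 0.06717398393498841
```

View pics/c8.png

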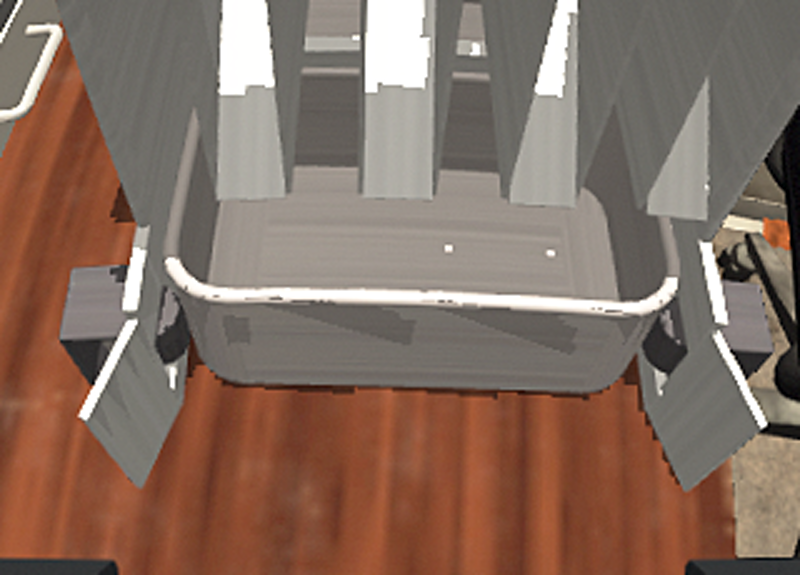

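The pan is in deep under the chutes. Both dark catch noses, at about (172,330) and (663,345), stand out at its outer corners. I'll measure its depth and squareness against the flares, plus any splitter shift.

Run:
```python
from h import *
o=np.load('o8.npy',allow_pickle=True).item()
u=np.array([np.cos(np.radians(-86.3)),np.sin(np.radians(-86.3))]);v=np.array([-u[1],u[0]]);S=np.array([.4675,-.2909])
def P(n,l,z):
    for p in wback(np.array(l)/2.5-.3+[120,0],z,o): print(n,np.round([(p[:2]-S)@u,(p[:2]-S)@v],4))
P('flare top',[(82,417),(767,428)],.05);P('flare foot',[(140,488),(688,490)],0)
P('pan foot',[(250,383),(580,391)],0);P('pan rim',[(230,300),(620,312)],.04);P('pan rim side',[(166,262),(679,285)],.04)
P('bend top',[(135,320),(716,332)],.05)
a=cv2.imread('pics/top0.png',0).astype(np.float32);b=cv2.imread('pics/t8.png',0).astype(np.float32)
s=np.s_[195:272,425:480]
w=cv2.createHanningWindow((55,77),cv2.CV_32F)
print(cv2.phaseCorrelate(a[s],b[s],w))
```

```text
flare top [-0.1084  0.0669]
flare top [-0.1086 -0.0723]
flare foot [-0.107   0.0679]
flare foot [-0.1063 -0.0745]
pan foot [-0.078   0.0409]
pan foot [-0.0788 -0.0466]
pan rim [-0.0767  0.0407]
pan rim [-0.0774 -0.0458]
pan rim side [-0.0661  0.0564]
pan rim side [-0.0688 -0.0617]
bend top [-0.0869  0.0584]
bend top [-0.0866 -0.0639]
((0.027424197756797497, -0.03258021576311876), 0.978064567844073)
```

The outer wall measures about -78 mm against -79 mm for home. The pan is centred on the bay and square to about 0.5°, and the splitter hasn't shifted. The tool is clear, so I'm handing in.

```bash
python3 -c "
from plant import ctrl
print(ctrl.close_job())"
```

```text
the job is handed in; nothing more can be done
None
```

The pan is home against the middle web, measured centred and square, with both catches standing out behind it; the splitter shows no shift, the jars and cylinder were left alone, and the job is handed in (the hand-in gave no verdict).

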